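Open the drop-front cabinet for display

ROBOT

A 6-joint arm with a two-finger parallel gripper is mounted at the origin on the work surface. World frame = base frame: x ahead of the robot, y to its left, z up, the work surface at z = 0. Lengths are in m, angles in rad, forces in N, time in s.
With the tool pointing down it reaches from about 0.35 to 0.775 m from the base axis. Payload 7.3 kg.
Tool frame: the origin (TCP) lies at the very end of the fingers, on their centre line; the grasp point (between the pads) lies 19 mm behind it (robot.tcp_to_grasp is the distance from the TCP to the grasp point, in m); z points along the fingers, y is the direction in which the jaws open and shut (so a half turn about z gives the same grasp; the last joint's range is limited). The gripper opens to 92 mm and grips with 3 to 60 N. Pads are 19 mm wide; open, the fingers measure 130 mm over their backs; the gripper's body (75 mm by 190 mm) begins 47 mm behind the grasp point.
Start: joints at [1.003, 0.342, 1.524, -0, 1.275, -0.146], TCP at [0.215, 0.479, 0.227] pointing down, gripper open.
Joint ranges: [-2.53, 2.53], [-0.77, 2.02], [0.04, 2.7], [-1, 4.14], [0.28, 2.66], [-3.11, 3.11]. Speed limits (rad/s): [2.57, 2.57, 3.14, 3.14, 3.14, 3.14].

INTERFACE

Orientations are given as [roll, pitch, yaw] about the fixed x, y, z axes, in that order (R = Rz(yaw) Ry(pitch) Rx(roll)).
In Python, from cell import robot gives the robot as it stands.
- The arm moves only by the tool arm_command, never from a script. Its argument "motion" is a list that holds one entry, the list of rows, each a list of 7 numbers: the turn, a rotation vector about the tool's x, y, z in units of 90 degrees (1.0 is 90 degrees), then the shift along the tool's x, y, z in units of 30 cm (1.0 is 30 cm), then the opening, from -1 (shut) to 1 (fully open). In form: [[[wx, wy, wz, tx, ty, tz, grip], ...]]. A call has 1 to 8 rows; each row is the pose to reach, as a shift and turn from the pose commanded when the call began, along the tool's axes at that moment; what a row does not reach only later rows make up. A row lasts 1/10 s, in which the tool goes at most 50 mm and 8.59 degrees, less where a joint would pass 70% of its speed; a pose out of reach is approached as far as the arm can. A call with a number of a shift or a turn outside -1 to 1 is refused whole. A call with a gripper value outside its range is refused whole. The fingers move at their own pace and stop on an object; "grip_force" is the grip in N (left out, the last holds). Time passes only in rows, so rows that repeat a pose let the fingers close. It gives the time, the measured TCP pose, the force and the opening at its end, in the units of the state.
- robot.observe(): the state, without advancing time (a new reading comes with each control period).
- robot.read_camera(name): name is "scene" or "top"; returns a dict with "image" (384x512x3 uint8, red, green, blue), "z_map" (384x512 float32, m along the optical axis (not along the pixel's ray), 0 where there is no reading), "fov_y" (degrees; the focal length in pixels is half the picture's height over the tangent of half this angle, whatever the lens; pixels are square), "cx", "cy" (the principal point, pixels), "cam_to_world" (4x4, takes a point from camera to world coordinates). Camera axes: x right, y down, z forward; pixel columns grow to the right and rows downward; lengths in m; the calibration is good to about 2 mm. A picture is of the moment at which its call begins.
- robot.hand_in(): hands the job in, once; it reports no verdict.
The state is a dict: "time": time; "qpos": joint angles; "qvel": joint speeds; "joint_efforts": joint torques, N m; "tool_pos": TCP position; "tool_rot": TCP orientation; "contact_force": force on the tool from outside, world axes, zero at the start; "torque": the same for the moment, N m; "opening": finger opening in m.
Only numpy, scipy, OpenCV 4.12 (cv2) and the standard library are available. Lean on these libraries where they do the work, as an engineer would, in place of code of your own. Each camera call takes 0.05 s, during which the arm holds its last target.

TASK

Get the small wooden drop-front cabinet ready for display: while its flap is still up, slide out both of the support bars under the flap as far as they go. Then lower the flap, without letting it slam, until it lies level on the two pulled-out supports, and let go. Leave the other goods on the counter and on the cabinet where they are.

Things in the scene. Friction and masses are not known exactly. Their poses are not given: they have to be found in the camera images.
- hinge_mid (a point): Middle of the flap's hinge line on the fixed wooden cabinet (360 mm wide, 210 mm deep, top board 225 mm above the counter), 110 mm above the counter. Axes turn with the cabinet: -x points out of its front, towards the robot; y along the hinge line, to the robot's left; z up. The top board begins 73 mm behind the hinge line (+x).
- flap (a joint): Flap angle, rad. 0 = shut (starts shut or slightly ajar), leaning back 0.33 from vertical; grows as its upper edge comes forward and down; 1.90 = level, the outer face (it contains the hinge line) turned down at hinge height. A friction hinge (0.7 N m: 4 to 8 N at the edge) holds it at any angle; only the slid-out supports stop it at level, else it can be pushed below level.
- flap_edge (a point): Middle of the flap's free edge, on the inner face (towards the cabinet; it becomes the top). The wooden flap is 360 mm wide, 14 mm thick, 180 mm from hinge line to free edge, hinged at its lower edge about the y axis of hinge_mid. Shut, this edge stands about 55 mm above the cabinet's top board, with free space behind it.
- left_support (a joint): How far (m) the wooden support bar on the robot's left (+y side) is slid out of the cabinet's front towards the robot: 0 in, 0.10 at its stop. The bar is 26 mm wide, 38 mm high, its upper face at hinge height, its middle 135 mm to the side of hinge_mid. Sliding friction about 2 N.
- right_support (a joint): The same for the support bar on the robot's right (-y side).
- left_pull (a point): Point on the left support's T-shaped pull, 85 mm above the counter, 36 mm in front of the bar's end (flush with the cabinet when in). Stem: 18 wide, 20 high, 58 mm long, forward from the bar's end. Cross-piece at its outer end: 64 wide, 12 thick, 28 mm high, rear face 22 mm in front of this point. Hook behind it with a finger each side of the stem, or pinch the stem. Axes as hinge_mid.
- right_pull (a point): The same point on the right support's pull.
- pulp_tray: Cardboard-brown moulded tray, 150 x 120 x 35 mm, lying in front of the cabinet between the supports; origin under its centre. A bystander.
- grill_plate: Dark round ribbed plate, 200 mm across, 25 mm high, lying on the counter to the right; origin under its centre. A bystander.
- toaster: White toaster, 260 x 150 x 180 mm, left of the cabinet; origin under its centre. A bystander.
- flask: Steel flask, 76 mm across, 220 mm high, right of the cabinet; origin under its centre. A bystander.
- mug: White mug, 80 mm across, 90 mm high, to the front left; origin under its centre. A bystander.
- bowl: White bowl, 100 mm across, 45 mm high, on the left end of the cabinet's top; origin under its centre. A bystander.
- saucer: White saucer, 90 mm across, 15 mm high, on the right end of the cabinet's top; origin under its centre. A bystander.

How it is judged:
On the way, in this order (a step that is already met when the one before it is completed fails the run):
1. both supports are slid out to within 15 mm of their stops while the flap is still up (value of joint each of left_support, right_support above 0.085 m and value of joint flap below 0.6 rad), for 0.2 s.
2. the flap lies level on the two slid-out supports (value of joint each of left_support, right_support above 0.085 m and value of joint flap between 1.851 and 1.951 rad), for 0.2 s.
At the end, for the whole second after the job is handed in: Both supports are slid out to at least 85 mm of their 100 mm travel and the flap rests on them, still, within 0.05 rad of level (all of step 2 and velocity of joint flap between -0.05 and 0.05 rad/s); the robot touches nothing.
It fails at once if the flap sinks more than 0.1 rad past level (value of joint flap above 2.001 rad).
It fails at once if the flap is slammed: it swings down faster than 2.5 rad/s (velocity of joint flap above 2.5 rad/s).
It fails at once if another thing on the counter or the cabinet is moved more than 30 mm or tipped over (distance of any of pulp_tray, grill_plate, toaster, flask, mug, bowl, saucer from where it was at the start of the episode above 0.03 m or angle between any of pulp_tray, grill_plate, toaster, flask, mug, bowl, saucer's own z axis and vertical above 0.4 rad).
It also fails if it takes over 70 s, if anything falls off the work surface, if the arm or the gripper's body presses on something with over 40 N, if the wrist force passes 120 N, or if a joint passes its speed limit or range.

## Working session

There is one attempt and no reset: what is moved stays moved. The work goes in short steps, Python scripts to look and compute and a tool call to move; the robot and the scene stay as the last step left them, time stands still between calls to the robot, and variables do not carry over. Pictures are saved under pics/ and viewed, and the job is handed in when it is done.

Besides the shell and the picture viewer there is one more tool, called by a JSON object that holds its "api" and its "payload". arm_command: Moves the arm, as the interface text tells. Its arguments: {"type":"object","properties":{"motion":{"type":"array"},"grip_force":{"type":"number"}},"required":["motion"]}

```bash
ls; mkdir -p pics; cat > h.py <<'E'
from cell import robot
import numpy as np, cv2
from scipy.spatial.transform import Rotation as R
def cam(n,save=None):
    d=robot.read_camera(n)
    if save: cv2.imwrite('pics/'+save+'.png',cv2.cvtColor(d['image'],cv2.COLOR_RGB2BGR))
    f=d['image'].shape[0]/2/np.tan(np.radians(d['fov_y'])/2)
    z=d['z_map']; v,u=np.mgrid[:z.shape[0],:z.shape[1]]
    P=np.stack([(u-d['cx'])/f*z,(v-d['cy'])/f*z,z,np.ones_like(z)],-1)@np.array(d['cam_to_world']).T
    P=P[...,:3].copy(); P[z==0]=np.nan
    return d,P
E
python3 - <<'E'
from h import *
for n in ('scene','top'):
    d,P=cam(n,n+'0'); np.save(n+'0.npy',P)
    print(n,d['fov_y'],d['cx'],d['cy'],np.round(d['cam_to_world'],3), np.isnan(P).mean())
print(robot.observe())
E
```

```text
pics
scene 43.99035827035382 266.0938805577278 190.0177942247295 [[ 0.999  0.038 -0.031  0.648]
 [ 0.049 -0.815  0.577 -0.905]
 [-0.003 -0.578 -0.816  1.506]
 [ 0.     0.     0.     1.   ]] 0.004048665364583333
top 46.27166325068153 252.18646162063555 199.2846398851477 [[ 0.011 -0.998  0.06   0.496]
 [-1.    -0.011  0.011  0.038]
 [-0.011 -0.06  -0.998  1.481]
 [ 0.     0.     0.     1.   ]] 0.0039011637369791665
{'time': 0.1, 'qpos': array([ 1.00300261e+00,  3.42632372e-01,  1.52490134e+00,  9.63558696e-06,
        1.27539174e+00, -1.45978265e-01]), 'qvel': array([-0.00084938, -0.00093604, -0.00082547,  0.00034957,  0.0007909 ,
        0.00169988]), 'joint_efforts': array([ 1.37498180e-03, -4.32005167e+01, -2.44695067e+01,  7.17864675e-02,
        5.25536493e-02, -7.09362280e-05]), 'tool_pos': array([0.21471992, 0.47869811, 0.22613222]), 'tool_rot': array([-3.14027537e+00, -2.02986174e-04,  2.71977425e+00]), 'contact_force': array([-0.40443766,  0.28977204, -0.12073731]), 'torque': array([-0.02512029,  0.067191  ,  0.03863692]), 'opening': 0.09204122121558463}
```

View pics/scene0.png

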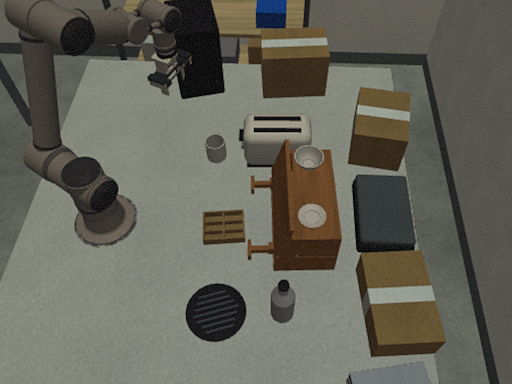

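View pics/top0.png

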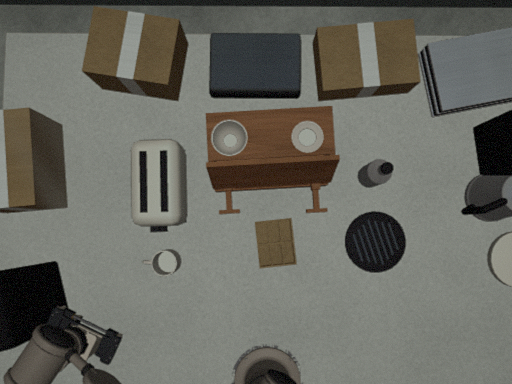

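The pictures show the cabinet's pulls at about (229,211) left and (317,211) right in the top view, and at (262,185) and (258,248) in the scene view. Next I measure them.

```bash
python3 - <<'E'
from h import *
T=np.load('top0.npy');S=np.load('scene0.npy')
np.set_printoptions(precision=3,suppress=True)
print('counter z',np.nanmedian(T[290:310,200:300,2]),np.nanstd(T[290:310,200:300,2]))
d,_=cam('top'); I=d['image'].astype(int)
ds,_=cam('scene'); J=ds['image'].astype(int)
def seg(P,I,r0,r1,c0,c1,zlo,zhi):
    p=P[r0:r1,c0:c1]; m=(p[...,2]>zlo)&(p[...,2]<zhi)&(I[r0:r1,c0:c1,0]>1.3*I[r0:r1,c0:c1,2]); return p[m]
for nm,a in dict(L=(190,218,215,245),R=(190,218,302,332)).items():
    q=seg(T,I,*a,0.05,0.105); print('top',nm,len(q),'min',q.min(0),'max',q.max(0),'med',np.median(q,0))
    cr=q[q[:,0]<q[:,0].min()+0.014]; print(' cross',cr.mean(0),cr.min(0),cr.max(0))
for nm,a in dict(L=(172,198,246,275),R=(235,262,244,275)).items():
    q=seg(S,J,*a,0.06,0.105); print('scene',nm,len(q),'min',q.min(0),'max',q.max(0),'med',np.median(q,0))
    cr=q[q[:,0]<q[:,0].min()+0.014]; print(' cross',cr.mean(0),cr.min(0),cr.max(0))
# top board & flap
for nm,P,a in (('top',T,(95,195,200,345)),('scene',S,(135,275,265,345))):
    p=P[a[0]:a[1],a[2]:a[3]].reshape(-1,3)
    b=p[(abs(p[:,2]-.225)<.008)]; print(nm,'board',len(b),b.min(0),b.max(0), b.mean(0))
    e=p[(p[:,2]>.262)&(p[:,2]<.31)]; print(' high',len(e),e.min(0),e.max(0),e.mean(0))
    if len(e)>10: 
        k=np.polyfit(e[:,1],e[:,0],1); print(' edge fit x=k*y+c',k)
for nm,(r,c) in dict(tray=(243,275),plate=(241,375),mug=(262,167),flask=(169,386),toaster=(180,158),bowl=(138,230),saucer=(136,307)).items(): print(nm,T[r,c])
E
for n in top scene; do python3 -c "
import cv2
i=cv2.imread('pics/${n}0.png'); 
i=i[95:225,195:350] if '$n'=='top' else i[130:275,235:350]
cv2.imwrite('pics/${n}0z.png',cv2.resize(i,None,fx=4.5,fy=4,interpolation=cv2.INTER_CUBIC))"; done
```

```text
counter z -0.0006214330825274894 0.003266766520751503
top L 198 min [0.535 0.094 0.053] max [0.61  0.171 0.104] med [0.56  0.128 0.096]
 cross [0.542 0.126 0.098] [0.535 0.094 0.092] [0.548 0.156 0.104]
top R 185 min [ 0.541 -0.174  0.077] max [ 0.611 -0.113  0.104] med [ 0.563 -0.142  0.096]
 cross [ 0.548 -0.143  0.098] [ 0.541 -0.174  0.077] [ 0.554 -0.113  0.104]
scene L 177 min [0.536 0.08  0.066] max [0.617 0.154 0.103] med [0.567 0.119 0.093]
 cross [0.543 0.117 0.093] [0.536 0.087 0.069] [0.55  0.154 0.101]
scene R 224 min [ 0.544 -0.181  0.062] max [ 0.635 -0.081  0.104] med [ 0.58  -0.151  0.093]
 cross [ 0.551 -0.152  0.094] [ 0.544 -0.181  0.071] [ 0.557 -0.115  0.103]
top board 5075 [ 0.636 -0.182  0.217] [0.839 0.187 0.233] [ 0.755 -0.006  0.225]
 high 1318 [ 0.647 -0.182  0.262] [0.786 0.178 0.29 ] [0.682 0.021 0.276]
 edge fit x=k*y+c [0.063 0.681]
scene board 3288 [ 0.641 -0.186  0.217] [0.841 0.186 0.233] [ 0.76  -0.026  0.224]
 high 712 [ 0.65  -0.186  0.262] [0.786 0.177 0.289] [0.685 0.005 0.275]
 edge fit x=k*y+c [0.066 0.685]
tray [ 0.443 -0.02   0.032]
plate [ 0.453 -0.342  0.028]
mug [0.376 0.331 0.005]
flask [ 0.66  -0.323  0.221]
toaster [0.627 0.328 0.181]
bowl [0.743 0.117 0.229]
saucer [ 0.75  -0.099  0.232]
```

```bash
python3 - <<'E'
from h import *
np.set_printoptions(precision=3,suppress=True)
S=np.load('scene0.npy');T=np.load('top0.npy')
for r in (150,170,200,230,260): print('S row',r,[tuple(np.round(S[r,c],3)) for c in range(266,300,4)])
for c in (215,250,290,325): print('T col',c,[tuple(np.round(T[r,c],3)) for r in range(145,200,4)])
E
```

```text
S row 150 [(np.float64(0.586), np.float64(0.265), np.float64(0.115)), (np.float64(0.602), np.float64(0.262), np.float64(0.119)), (np.float64(0.617), np.float64(0.269), np.float64(0.112)), (np.float64(0.632), np.float64(0.26), np.float64(0.123)), (np.float64(0.647), np.float64(0.157), np.float64(0.247)), (np.float64(0.661), np.float64(0.127), np.float64(0.283)), (np.float64(0.678), np.float64(0.265), np.float64(0.12)), (np.float64(0.693), np.float64(0.268), np.float64(0.117)), (np.float64(0.702), np.float64(0.138), np.float64(0.271))]
S row 170 [(np.float64(0.586), np.float64(0.264), np.float64(-0.009)), (np.float64(0.603), np.float64(0.257), np.float64(0.001)), (np.float64(0.621), np.float64(0.144), np.float64(0.149)), (np.float64(0.636), np.float64(0.112), np.float64(0.191)), (np.float64(0.65), np.float64(0.082), np.float64(0.23)), (np.float64(0.663), np.float64(0.051), np.float64(0.271)), (np.float64(0.676), np.float64(0.043), np.float64(0.282)), (np.float64(0.691), np.float64(0.09), np.float64(0.223)), (np.float64(0.705), np.float64(0.093), np.float64(0.22))]
S row 200 [(np.float6
[... 4274 characters left out ...]
, np.float64(-0.151), np.float64(0.225)), (np.float64(0.683), np.float64(-0.143), np.float64(0.281)), (np.float64(0.674), np.float64(-0.144), np.float64(0.274)), (np.float64(0.667), np.float64(-0.148), np.float64(0.247)), (np.float64(0.659), np.float64(-0.152), np.float64(0.218)), (np.float64(0.651), np.float64(-0.156), np.float64(0.194)), (np.float64(0.643), np.float64(-0.161), np.float64(0.162)), (np.float64(0.634), np.float64(-0.165), np.float64(0.134)), (np.float64(0.63), np.float64(-0.178), np.float64(0.049)), (np.float64(0.621), np.float64(-0.185), np.float64(0.003)), (np.float64(0.608), np.float64(-0.185), np.float64(0.001)), (np.float64(0.594), np.float64(-0.185), np.float64(0.003))]
```

View pics/top0z.png

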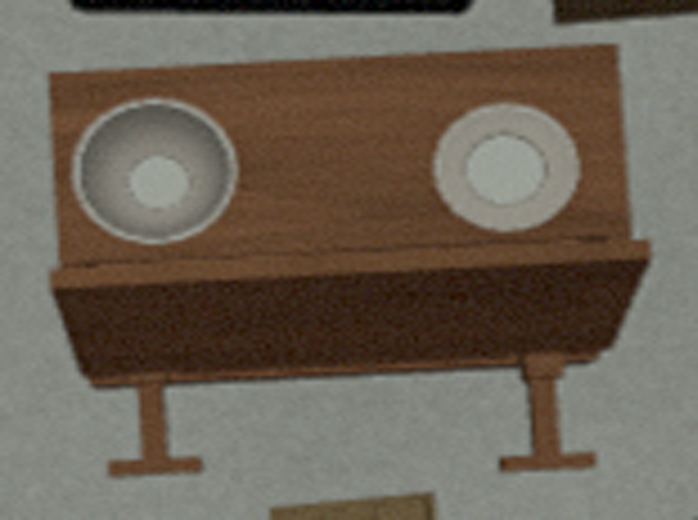

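View pics/scene0z.png

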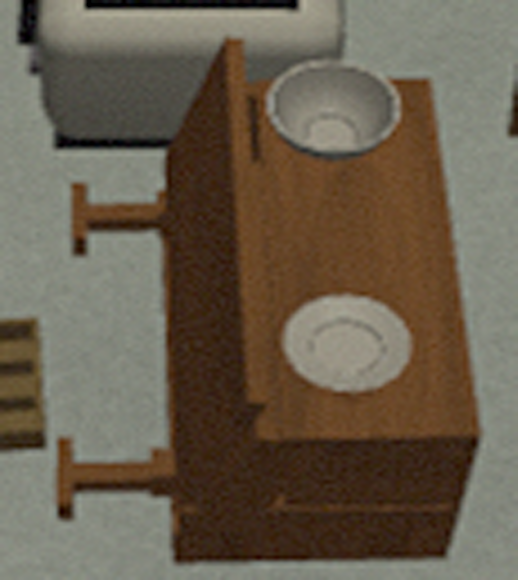

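```bash
cat >> h.py <<'E'
U=0.3
def rel(target,yaw=None):
    """shift in tool axes (units) from measured pose to target"""
    o=robot.observe(); r=R.from_euler('xyz',o['tool_rot'])
    return np.round(r.inv().apply(np.array(target)-o['tool_pos'])/U,3)
E
python3 - <<'E'
from h import *
np.set_printoptions(precision=4,suppress=True)
T=np.load('top0.npy');S=np.load('scene0.npy')
# flap outer-face plane in each view, by region
for nm,P,(r0,r1,c0,c1) in (('top',T,(165,192,215,330)),('scene',S,(150,262,268,290))):
    p=P[r0:r1,c0:c1].reshape(-1,3); p=p[(p[:,2]>.135)&(p[:,2]<.262)&(p[:,0]<.68)&(p[:,1]<.18)]
    for _ in range(6):
        A=np.c_[p[:,1],p[:,2]-.110,np.ones(len(p))]; k=np.linalg.lstsq(A,p[:,0],rcond=None)[0]; r=p[:,0]-A@k
        p=p[abs(r)<max(.004,2*r.std())]
    # x = k0*y + k1*(z-.11)+k2
    print(nm,'flap',len(p),'yaw',np.arctan(-k[0]),'lean',np.arctan(k[1]*np.cos(k[0])),'x at hinge y=0',k[2],'res',r.std())
# board side edges -> centre line y
for nm,P,(r0,r1,c0,c1) in (('top',T,(95,160,195,345)),('scene',S,(140,275,285,345))):
    p=P[r0:r1,c0:c1].reshape(-1,3); p=p[abs(p[:,2]-.225)<.006]
    yw=.061; q=p[:,:2]@np.array([[np.cos(yw),-np.sin(yw)],[np.sin(yw),np.cos(yw)]])
    print(nm,'board cab-frame x,y 1/99 pct',np.percentile(q,[.5,99.5],axis=0))
dT=cv2.imread('pics/top0.png').astype(int); dS=cv2.imread('pics/scene0.png').astype(int)
for nm,P,I,bx in (('top',T,dT,{'L':(190,216,215,245),'R':(190,216,302,332)}),('scene',S,dS,{'L':(172,198,246,275),'R':(235,262,244,275)})):
  for k,(a,b,c,d) in bx.items():
    p=P[a:b,c:d].reshape(-1,3); i=I[a:b,c:d].reshape(-1,3)
    p=p[(abs(p[:,2]-.095)<.012)&(i[:,2]>1.3*i[:,0])]
    q=p[:,:2]@np.array([[np.cos(yw),-np.sin(yw)],[np.sin(yw),np.cos(yw)]]); q=np.c_[q,p[:,2]]
    x0=np.percentile(q[:,0],2); cr=q[q[:,0]<x0+.012]; st=q[(q[:,0]>x0+.02)&(q[:,0]<x0+.055)]
    print(nm,k,'frontx',x0,'cross y',np.percentile(cr[:,1],[3,50,97]),'stem y',np.percentile(st[:,1],[5,50,95]),'stem z',np.median(st[:,2]),'cross z',np.percentile(cr[:,2],95))
E
```

```text
top flap 1939 yaw 0.06777234368812653 lean 0.2681514701350979 x at hinge y=0 0.6177602069851644 res 0.0010148552345042839
scene flap 1099 yaw 0.06738967105199789 lean 0.26622225099491065 x at hinge y=0 0.6210982527529747 res 0.0009882551616765293
top board cab-frame x,y 1/99 pct [[ 0.6894 -0.221 ]
 [ 0.826   0.1363]]
scene board cab-frame x,y 1/99 pct [[ 0.6769 -0.2249]
 [ 0.8291  0.1319]]
top L frontx 0.543128787089592 cross y [0.0619 0.0917 0.1225] stem y [0.0843 0.0927 0.1001] stem z 0.09435535878497181 cross z 0.10141710555967909
top R frontx 0.533020408805121 cross y [-0.2065 -0.1775 -0.1479] stem y [-0.1847 -0.1773 -0.1696] stem z 0.09439135930699549 cross z 0.10247416639595755
scene L frontx 0.5444640194337317 cross y [0.0561 0.0868 0.1187] stem y [0.0789 0.0869 0.1001] stem z 0.09282154070514514 cross z 0.09985639751625341
scene R frontx 0.5362449665157832 cross y [-0.2131 -0.1842 -0.1525] stem y [-0.1918 -0.1843 -0.174 ] stem z 0.09288648070326144 cross z 0.10114316524273484
```

```bash
python3 - <<'E'
from h import *
print(rel([.560,.1245,.20]), rel([.560,.1245,.066]))
E
```

```text
[-1.533 -0.606  0.088] [-1.533 -0.606  0.535]
```

{"api": "arm_command", "payload": {"motion": [[[0,0,-0.08,-0.2,-0.08,0,0.1],[0,0,-0.16,-0.35,-0.14,0,0.1],[0,0,-0.24,-0.5,-0.2,0,0.1],[0,0,-0.311,-0.65,-0.26,0,0.1],[0,0,-0.311,-0.8,-0.32,0,0.1],[0,0,-0.311,-0.8,-0.32,0,0.1],[0,0,-0.311,-0.8,-0.32,0,0.1]]]}}

```text
time: 0.9
tool_pos: [0.3957, 0.2918, 0.2265]
tool_rot: [-3.142, -0.0, -3.079]
contact_force: [1.0, 0.3, 0.4]
opening: 0.0505
```

```bash
python3 - <<'E'
from h import *
print(rel([.560,.1245,.20]), rel([.560,.1245,.066]),robot.observe()['tool_rot'],robot.observe()['opening'])
E
```

```text
[-0.512 -0.591  0.088] [-0.512 -0.591  0.535] [-3.14152862e+00 -2.59390163e-04 -3.07884797e+00] 0.05054596667594241
```

{"api": "arm_command", "payload": {"motion": [[[0,0,0,-0.12,-0.14,0.02,0.1],[0,0,0,-0.24,-0.28,0.04,0.1],[0,0,0,-0.36,-0.42,0.06,0.1],[0,0,0,-0.48,-0.54,0.08,0.1],[0,0,0,-0.512,-0.591,0.088,0.1],[0,0,0,-0.512,-0.591,0.2,0.1],[0,0,0,-0.512,-0.591,0.2,0.1]]]}}

```text
time: 1.6
tool_pos: [0.557, 0.1272, 0.1626]
tool_rot: [3.141, -0.009, -3.075]
contact_force: [-0.1, 0.0, 0.1]
opening: 0.0506
```

```bash
python3 - <<'E'
from h import *
cam('top','top1');cam('scene','scene1')
a=cv2.imread('pics/top1.png')[90:250,180:350];b=cv2.imread('pics/scene1.png')[100:270,200:350]
cv2.imwrite('pics/c1.png',np.hstack([cv2.resize(a,(400,400)),cv2.resize(b,(380,400))]))
print(rel([.560,.1245,.066]))
E
```

```text
[-0.005 -0.013  0.335]
```

View pics/c1.png

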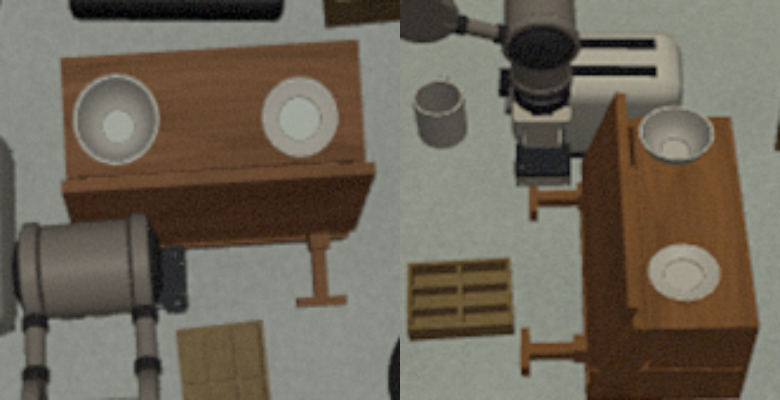

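The gripper stands over the left pull's stem (scene crop about (545,170)), clear of the flap and the bowl. Descending.

{"api": "arm_command", "payload": {"motion": [[[0,0,0,-0.003,-0.005,0.1,0.1],[0,0,0,-0.003,-0.005,0.2,0.1],[0,0,0,-0.003,-0.005,0.27,0.1],[0,0,0,-0.003,-0.005,0.31,0.1],[0,0,0,-0.003,-0.005,0.335,0.1],[0,0,0,-0.003,-0.005,0.335,0.1]]]}}

```text
time: 2.3
tool_pos: [0.5607, 0.1258, 0.0666]
tool_rot: [3.141, 0.0, -3.074]
contact_force: [0.2, -0.0, -0.5]
opening: 0.0507
```

{"api": "arm_command", "payload": {"motion": [[[0,0,0,0,0,0,-0.4],[0,0,0,0,0,0,-0.8],[0,0,0,0,0,0,-0.8],[0,0,0,0,0,0,-0.8],[0,0,0,0,0,0,-0.8]]], "grip_force": 6}}

```text
time: 2.8
tool_pos: [0.5608, 0.1259, 0.0666]
tool_rot: [3.14, 0.001, -3.075]
contact_force: [0.4, 0.1, 1.9]
opening: 0.0181
```

{"api": "arm_command", "payload": {"motion": [[[0,0,0,0.05,0,0,-0.8],[0,0,0,0.1,0,0,-0.8],[0,0,0,0.15,0,0,-0.8],[0,0,0,0.2,0,0,-0.8],[0,0,0,0.25,0,0,-0.8],[0,0,0,0.29,0,0,-0.8],[0,0,0,0.31,0,0,-0.8],[0,0,0,0.31,0,0,-0.8]]]}}

```text
time: 3.6
tool_pos: [0.4673, 0.1195, 0.0666]
tool_rot: [3.141, -0.0, -3.075]
contact_force: [-2.5, 5.7, 3.8]
opening: 0.0181
```

{"api": "arm_command", "payload": {"motion": [[[0,0,0,0.01,0,0,-0.8],[0,0,0,0.02,0,0,-0.8],[0,0,0,0.02,0,0,-0.8]]]}}

```text
time: 3.9
tool_pos: [0.4641, 0.1192, 0.0669]
tool_rot: [3.14, 0.005, -3.075]
contact_force: [3.2, 6.3, 0.0]
opening: 0.0179
```

{"api": "arm_command", "payload": {"motion": [[[0,0,0,0.01,0,0,-0.8],[0,0,0,0.015,0,0,-0.8],[0,0,0,0.015,0,0,-0.8]]]}}

```text
time: 4.2
tool_pos: [0.4628, 0.1192, 0.0671]
tool_rot: [3.14, 0.011, -3.075]
contact_force: [14.4, 7.3, -9.0]
opening: 0.0176
```

{"api": "arm_command", "payload": {"motion": [[[0,0,0,-0.02,0,0,-0.4],[0,0,0,-0.02,0,0,0.1],[0,0,0,-0.02,0,0,0.1],[0,0,0,-0.02,0,0,0.1]]]}}

```text
time: 4.6
tool_pos: [0.4628, 0.1183, 0.066]
tool_rot: [-3.141, -0.001, -3.075]
contact_force: [-1.0, 0.3, 0.4]
opening: 0.0454
```

{"api": "arm_command", "payload": {"motion": [[[0,0,0,0,0,-0.15,0.1],[0,0,0,0,0,-0.3,0.1],[0,0,0,0,-0.1,-0.4,0.1],[0,0,0,0,-0.25,-0.4,0.1],[0,0,0,0,-0.4,-0.4,0.1],[0,0,0,0,-0.55,-0.4,0.1],[0,0,0,0,-0.7,-0.4,0.1],[0,0,0,0,-0.7,-0.4,0.1]]]}}

```text
time: 5.4
tool_pos: [0.4774, -0.0957, 0.1861]
tool_rot: [-3.14, 0.0, -3.08]
contact_force: [-0.1, -0.3, 0.0]
opening: 0.0508
```

```bash
python3 - <<'E'
from h import *
print(rel([.5675,-.1465,.18]), rel([.5675,-.1465,.066]))
d,P=cam('top','top2')
I=d['image'].astype(int)
p=P[200:250,205:260].reshape(-1,3);i=I[200:250,205:260].reshape(-1,3)
p=p[(abs(p[:,2]-.095)<.012)&(i[:,0]>1.3*i[:,2])&(p[:,1]>.07)]
print(len(p),np.percentile(p,2,axis=0),np.percentile(p,98,axis=0))
E
```

```text
[-0.29  -0.187  0.021] [-0.289 -0.187  0.401]
229 [0.44017143 0.09285747 0.08934677] [0.57193716 0.14489602 0.10670197]
```

View pics/top2.png

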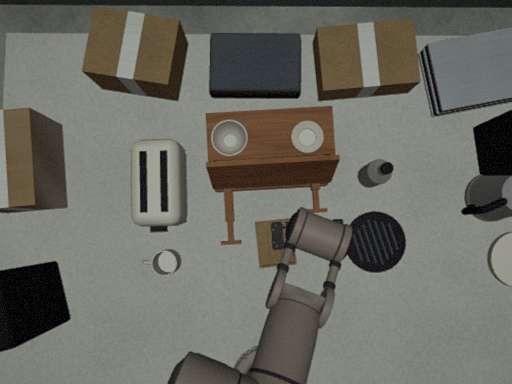

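The left support is out: its cross-piece now sits at (231,242), with its front at x≈0.44. Now the right one.

{"api": "arm_command", "payload": {"motion": [[[0,0,0,-0.1,-0.07,0.0,0.1],[0,0,0,-0.2,-0.14,0.01,0.1],[0,0,0,-0.289,-0.187,0.021,0.1],[0,0,0,-0.289,-0.187,0.1,0.1],[0,0,0,-0.289,-0.187,0.1,0.1]]]}}

```text
time: 5.95
tool_pos: [0.566, -0.1392, 0.1529]
tool_rot: [3.138, -0.006, -3.074]
contact_force: [-0.4, 0.7, 0.1]
opening: 0.0504
```

```bash
python3 - <<'E'
from h import *
print(rel([.5675,-.1465,.066]))
cam('top','top3')
cam('scene','scene3')
a=cv2.imread('pics/top3.png')[90:250,180:350];b=cv2.imread('pics/scene3.png')[100:270,200:350]
cv2.imwrite('pics/c3.png',np.hstack([cv2.resize(a,(400,400)),cv2.resize(b,(380,400))]))
E
```

```text
[-0.005 -0.026  0.29 ]
```

View pics/c3.png

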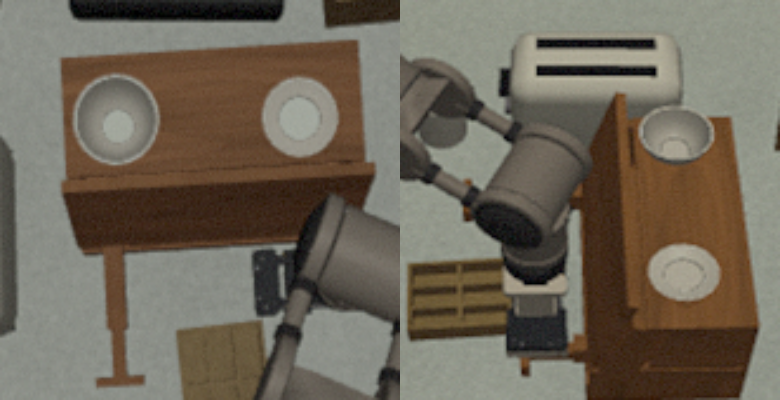

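```bash
python3 - <<'E'
from h import *
print(rel([.5675,-.1465,.066]),robot.observe()['tool_pos'])
E
```

```text
[-0.001 -0.023  0.3  ] [ 0.56690902 -0.13972389  0.15597666]
```

{"api": "arm_command", "payload": {"motion": [[[0,0,0,-0.002,-0.02,0.1,0.1],[0,0,0,-0.002,-0.02,0.2,0.1],[0,0,0,-0.002,-0.02,0.25,0.1],[0,0,0,-0.002,-0.02,0.28,0.1],[0,0,0,-0.002,-0.02,0.3,0.1],[0,0,0,-0.002,-0.02,0.3,0.1]]]}}

```text
time: 6.65
tool_pos: [0.5688, -0.1468, 0.0667]
tool_rot: [-3.141, 0.0, -3.074]
contact_force: [-0.6, 0.2, 0.1]
opening: 0.0506
```

{"api": "arm_command", "payload": {"motion": [[[0,0,0,0,0,0,-0.4],[0,0,0,0,0,0,-0.8],[0,0,0,0,0,0,-0.8],[0,0,0,0,0,0,-0.8],[0,0,0,0,0,0,-0.8]]], "grip_force": 6}}

```text
time: 7.15
tool_pos: [0.5686, -0.1449, 0.0666]
tool_rot: [3.138, 0.0, -3.076]
contact_force: [0.8, 11.5, 4.4]
opening: 0.0191
```

{"api": "arm_command", "payload": {"motion": [[[0,0,0,0,0.01,0,-0.8],[0,0,0,0.05,0.01,0,-0.8],[0,0,0,0.1,0.01,0,-0.8],[0,0,0,0.15,0.01,0,-0.8],[0,0,0,0.2,0.01,0,-0.8],[0,0,0,0.25,0.01,0,-0.8],[0,0,0,0.27,0.01,0,-0.8],[0,0,0,0.27,0.01,0,-0.8]]]}}

```text
time: 7.95
tool_pos: [0.4871, -0.1498, 0.0666]
tool_rot: [-3.141, -0.0, -3.075]
contact_force: [-2.2, -0.7, 4.2]
opening: 0.0178
```

{"api": "arm_command", "payload": {"motion": [[[0,0,0,0.01,0,0,-0.8],[0,0,0,0.02,0,0,-0.8],[0,0,0,0.02,0,0,-0.8]]]}}

```text
time: 8.25
tool_pos: [0.4833, -0.1501, 0.0666]
tool_rot: [-3.141, 0.003, -3.075]
contact_force: [4.3, 1.2, 1.2]
opening: 0.018
```

{"api": "arm_command", "payload": {"motion": [[[0,0,0,0.01,0,0,-0.8],[0,0,0,0.02,0,0,-0.8],[0,0,0,0.02,0,0,-0.8]]]}}

```text
time: 8.55
tool_pos: [0.481, -0.1503, 0.0668]
tool_rot: [-3.14, 0.011, -3.076]
contact_force: [19.3, 6.2, -8.2]
opening: 0.018
```

{"api": "arm_command", "payload": {"motion": [[[0,0,0,-0.02,0,0,-0.4],[0,0,0,-0.02,0,0,0.1],[0,0,0,-0.02,0,0,0.1],[0,0,0,-0.02,0,0,0.1]]]}}

```text
time: 8.95
tool_pos: [0.481, -0.1498, 0.0659]
tool_rot: [3.141, -0.001, -3.075]
contact_force: [0.8, 0.1, -0.2]
opening: 0.0456
```

{"api": "arm_command", "payload": {"motion": [[[0,0,0,0,0,-0.15,0.1],[0,0,0,0,0,-0.3,0.1],[0,0,0,0,0,-0.45,0.1],[0,0,0,0,0,-0.6,-0.5],[0,0,0,0,0,-0.75,-1],[0,0,0,0,0.1,-0.85,-1],[0,0,0,0,0.1,-0.85,-1]]]}}

```text
time: 9.65
tool_pos: [0.4805, -0.1186, 0.3259]
tool_rot: [-3.139, 0.008, -3.073]
contact_force: [-0.1, 0.1, 0.1]
opening: 0.0234
```

```bash
python3 - <<'E'
from h import *
d,P=cam('top','top4');S,Q=cam('scene','scene4')
I=d['image'].astype(int)
for c0,c1,r0 in ((205,260,200),(300,340,195)):
    p=P[r0:250,c0:c1].reshape(-1,3);i=I[r0:250,c0:c1].reshape(-1,3)
    p=p[(abs(p[:,2]-.095)<.012)&(i[:,0]>1.3*i[:,2])]
    print(len(p),np.percentile(p,2,axis=0),np.percentile(p,98,axis=0))
print(robot.observe()['tool_pos'],robot.observe()['tool_rot'])
E
```

```text
241 [0.44020222 0.09274147 0.08988799] [0.57205212 0.14506044 0.10669727]
55 [ 0.55062486 -0.15398842  0.08521741] [ 0.59350791 -0.1295749   0.1066917 ]
[ 0.47930989 -0.11980006  0.32132511] [-3.14102136e+00  5.50256639e-04 -3.07397456e+00]
```

View pics/scene4.png

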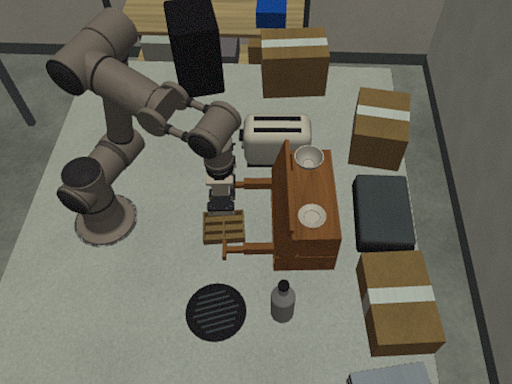

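View pics/top4.png

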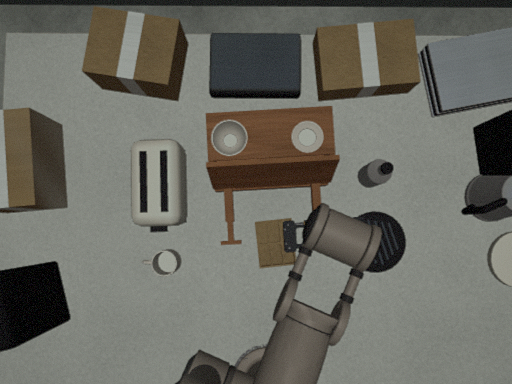

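Both supports are out: forces of 14 and 19 N at the stops, the left cross-piece at top (231,242) and the right one at scene (226,253). The flap is still up and nothing else has moved. Next I work out the flap path.

```bash
cat >> h.py <<'E'
YAW=.0675; H=np.array([.620,-.006,.110])
E1=np.array([np.cos(YAW),np.sin(YAW),0])
def cab(x,z,y=0.): return H+E1*x+np.array([-np.sin(YAW),np.cos(YAW),0])*y+np.array([0,0,z-.110])
E
python3 - <<'E'
from h import *
print(rel(cab(.085,.36)),rel(cab(.085,.255)), cab(.085,.3))
E
```

```text
[-0.777  0.347 -0.129] [-0.777  0.347  0.221] [ 7.04806433e-01 -2.66855922e-04  3.00000000e-01]
```

{"api": "arm_command", "payload": {"motion": [[[0,0,0,0,0.1,-0.13,-1],[0,0,0,-0.1,0.2,-0.13,-1],[0,0,0,-0.2,0.3,-0.13,-1],[0,0,0,-0.35,0.347,-0.13,-1],[0,0,0,-0.5,0.347,-0.13,-1],[0,0,0,-0.65,0.347,-0.13,-1],[0,0,0,-0.777,0.347,-0.13,-1],[0,0,0,-0.777,0.347,-0.13,-1]]]}}

```text
time: 10.55
tool_pos: [0.7092, -0.0014, 0.3507]
tool_rot: [3.14, -0.01, -3.075]
contact_force: [-0.5, 0.6, -1.2]
opening: 0.0009
```

```bash
python3 - <<'E'
from h import *
cam('scene','scene5');cam('top','top5')
a=cv2.imread('pics/top5.png')[60:250,180:370];b=cv2.imread('pics/scene5.png')[70:270,200:350]
cv2.imwrite('pics/c5.png',np.hstack([cv2.resize(a,(400,400)),cv2.resize(b,(300,400))]))
o=robot.observe();print(rel(cab(.085,.36)),rel(cab(.085,.255)),o['tool_pos'],o['tool_rot'],o['opening'])
E
```

```text
[ 0.002  0.004 -0.015] [-0.     0.004  0.335] [ 0.70555494 -0.00139284  0.35545262] [ 3.14058938 -0.00706129 -3.07544974] 0.0006413739047378963
```

View pics/c5.png

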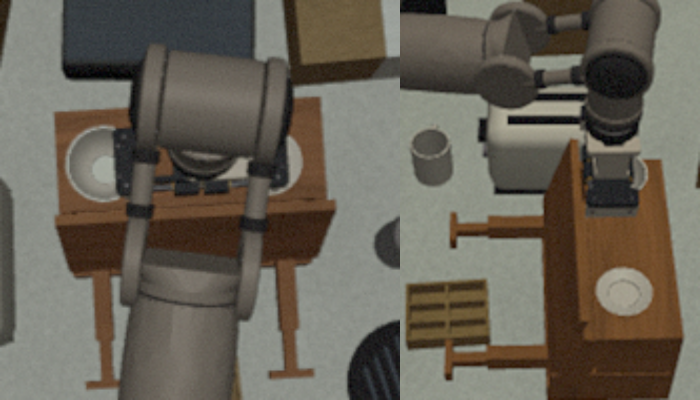

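The gripper is above the gap between the bowl and saucer, behind the flap edge; both T-pulls are out evenly. Descending behind the flap.

{"api": "arm_command", "payload": {"motion": [[[0,0,0,0,0.004,0.1,-1],[0,0,0,0,0.004,0.2,-1],[0,0,0,0,0.004,0.28,-1],[0,0,0,0,0.004,0.32,-1],[0,0,0,0,0.004,0.335,-1],[0,0,0,0,0.004,0.335,-1]]]}}

```text
time: 11.25
tool_pos: [0.7048, 0.0004, 0.2608]
tool_rot: [-3.141, 0.001, -3.075]
contact_force: [-0.5, -0.8, 0.3]
opening: 0.0011
```

```bash
python3 - <<'E'
from h import *
# path of tcp for flap angle th
def tip(th,r):
    a=.33-th; d=np.array([np.sin(a),np.cos(a)]); n=np.array([np.cos(a),-np.sin(a)])
    if a>0:
        e=.18*d+.014*n; return e[0]+.0095, .110+e[1]-.02   # edge on finger side
    p=r*d+.014*n; return p[0]+.0095, .110+p[1]
o=robot.observe();print(o['tool_pos'],o['contact_force'])
for th in np.arange(0.06,1.95,.1):
    x,z=tip(th,.160); print(round(th,2),round(x,4),round(z,4),rel(cab(x,z)))
print(rel(cab(*tip(1.9,.16))))
E
```

```text
[7.04772920e-01 3.64703053e-04 2.60837333e-01] [-0.4554516  -0.7768471   0.32776383]
0.06 0.071 0.2597 [ 0.047 -0.002  0.004]
0.16 0.0538 0.265 [ 0.104 -0.002 -0.014]
0.26 0.0361 0.2686 [ 0.163 -0.002 -0.026]
0.36 0.0187 0.2703 [ 0.221 -0.002 -0.032]
0.46 0.0026 0.2705 [ 0.275 -0.002 -0.032]
0.56 -0.0133 0.269 [ 0.328 -0.002 -0.027]
0.66 -0.0291 0.2659 [ 0.38  -0.003 -0.017]
0.76 -0.0445 0.2613 [ 0.432 -0.003 -0.002]
0.86 -0.0593 0.2551 [ 0.481 -0.003  0.019]
0.96 -0.0735 0.2475 [ 0.528 -0.003  0.044]
1.06 -0.0868 0.2386 [ 0.573 -0.003  0.074]
1.16 -0.0991 0.2283 [ 0.614 -0.003  0.108]
1.26 -0.1104 0.2169 [ 0.651 -0.003  0.146]
1.36 -0.1205 0.2044 [ 0.685 -0.003  0.188]
1.46 -0.1292 0.1909 [ 0.714 -0.003  0.232]
1.56 -0.1366 0.1767 [ 0.739 -0.003  0.28 ]
1.66 -0.1425 0.1618 [ 0.759 -0.003  0.33 ]
1.76 -0.147 0.1463 [ 0.774 -0.003  0.381]
1.86 -0.1498 0.1305 [ 0.783 -0.003  0.434]
[ 0.785 -0.003  0.455]
```

{"api": "arm_command", "payload": {"motion": [[[0,0,0,0.03,-0.002,0,-1],[0,0,0,0.06,-0.002,0,-1],[0,0,0,0.09,-0.002,-0.01,-1],[0,0,0,0.12,-0.002,-0.018,-1],[0,0,0,0.15,-0.002,-0.024,-1],[0,0,0,0.18,-0.002,-0.028,-1],[0,0,0,0.21,-0.002,-0.032,-1],[0,0,0,0.21,-0.002,-0.032,-1]]]}}

```text
time: 12.05
tool_pos: [0.6417, -0.0044, 0.2711]
tool_rot: [-3.141, 0.002, -3.075]
contact_force: [-0.3, -0.7, -0.5]
opening: 0.0004
```

```bash
python3 - <<'E'
from h import *
cam('scene','scene6');cam('top','top6')
a=cv2.imread('pics/top6.png')[60:250,180:370];b=cv2.imread('pics/scene6.png')[70:270,200:350]
cv2.imwrite('pics/c6.png',np.hstack([cv2.resize(a,(400,400)),cv2.resize(b,(300,400))]))
o=robot.observe();print(o['tool_pos'],o['contact_force'])
E
```

```text
[ 0.64196224 -0.00417232  0.26996047] [-0.02386225 -0.46801436 -0.46635711]
```

View pics/c6.png

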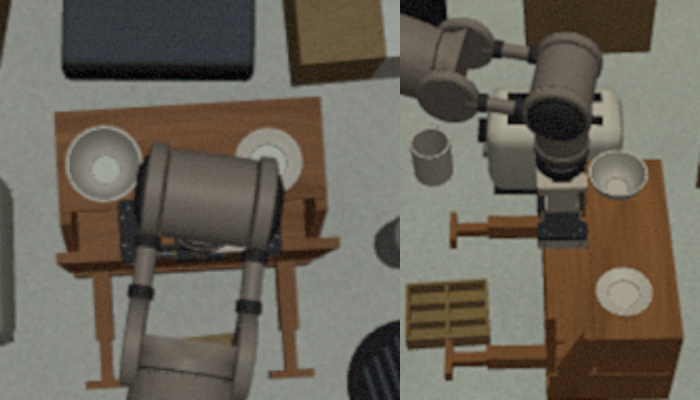

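```bash
cat >> h.py <<'E'
def flapangle():
    for n in ('top','scene'):
        d,P=cam(n); q=(P-H).reshape(-1,3); i=d['image'].reshape(-1,3).astype(int)
        c=np.cos(YAW);s=np.sin(YAW)
        x=c*q[:,0]+s*q[:,1]; y=-s*q[:,0]+c*q[:,1]; z=q[:,2]
        m=(np.hypot(x,z)>.08)&(np.hypot(x,z)<.2)&(abs(y)>.115)&(abs(y)<.175)&(x<.069)&(z>.003)&(i[:,0]>1.3*i[:,2])
        th=.33-np.arctan2(x[m],z[m]); 
        print(n,m.sum(),'th pct',np.round(np.percentile(th,[5,25,50,75,95]),3),'rmax',np.round(np.percentile(np.hypot(x[m],z[m]),98),3), 'z med/98',np.round(np.percentile(z[m],[50,98]),3))
E
python3 -c "
from h import *
flapangle()"
```

```text
top 509 th pct [-0.221 -0.104  0.315  0.353  0.364] rmax 0.184 z med/98 [0.166 0.184]
scene 121 th pct [-0.19   0.269  0.3    0.324  0.337] rmax 0.183 z med/98 [0.176 0.183]
```

```bash
cat >> h.py <<'E'
def tip(th,r):
    a=.33-th; d=np.array([np.sin(a),np.cos(a)]); n=np.array([np.cos(a),-np.sin(a)])
    p=r*d+.014*n; return p[0]+.0095, .110+p[1]
E
python3 - <<'E'
from h import *
for th in np.arange(0.4,1.95,.1):
    x,z=tip(th,.160); print(round(th,2),rel(cab(x,z)))
E
```

```text
0.4 [ 0.033 -0.001 -0.004]
0.5 [ 0.087 -0.001 -0.003]
0.6 [ 0.14  -0.001  0.005]
0.7 [ 0.192 -0.001  0.017]
0.8 [ 0.242 -0.001  0.034]
0.9 [ 0.291 -0.002  0.057]
1.0 [ 0.337 -0.002  0.084]
1.1 [ 0.38  -0.002  0.116]
1.2 [ 0.42  -0.002  0.152]
1.3 [ 0.456 -0.002  0.191]
1.4 [ 0.488 -0.002  0.234]
1.5 [ 0.515 -0.002  0.28 ]
1.6 [ 0.538 -0.002  0.329]
1.7 [ 0.555 -0.002  0.379]
1.8 [ 0.568 -0.002  0.431]
1.9 [ 0.575 -0.002  0.484]
```

{"api": "arm_command", "payload": {"motion": [[[0,0,0,0.04,0,-0.004,-1],[0,0,0,0.087,0,-0.003,-1],[0,0,0,0.14,0,0.005,-1],[0,0,0,0.192,0,0.017,-1],[0,0,0,0.242,0,0.034,-1],[0,0,0,0.291,0,0.057,-1],[0,0,0,0.337,0,0.084,-1],[0,0,0,0.337,0,0.084,-1]]]}}

```text
time: 13.05
tool_pos: [0.5403, -0.0108, 0.2436]
tool_rot: [3.141, -0.002, -3.075]
contact_force: [-0.2, 0.2, 0.3]
opening: 0.0008
```

```bash
python3 - <<'E'
from h import *
flapangle()
cam('scene','scene7');cam('top','top7')
a=cv2.imread('pics/top7.png')[60:250,180:370];b=cv2.imread('pics/scene7.png')[70:270,200:350]
cv2.imwrite('pics/c7.png',np.hstack([cv2.resize(a,(400,400)),cv2.resize(b,(300,400))]))
for th in np.arange(1.0,1.95,.1):
    x,z=tip(th,.160); print(round(th,2),rel(cab(x,z)))
E
```

```text
top 1207 th pct [-0.17   0.885  0.918  0.937  0.982] rmax 0.183 z med/98 [0.115 0.149]
scene 520 th pct [-0.29   0.838  0.898  0.924  0.982] rmax 0.181 z med/98 [0.109 0.148]
1.0 [ 0.003 -0.001  0.001]
1.1 [ 0.046 -0.001  0.032]
1.2 [ 0.086 -0.001  0.068]
1.3 [ 0.122 -0.001  0.108]
1.4 [ 0.154 -0.001  0.151]
1.5 [ 0.181 -0.001  0.196]
1.6 [ 0.204 -0.001  0.245]
1.7 [ 0.221 -0.001  0.295]
1.8 [ 0.234 -0.001  0.347]
1.9 [ 0.241 -0.001  0.4  ]
```

View pics/c7.png

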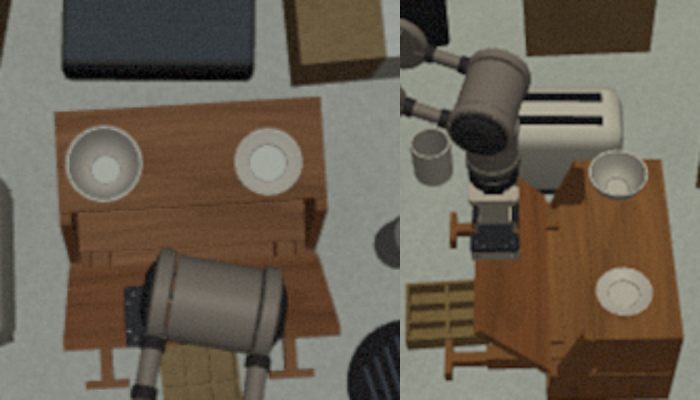

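The flap now leans well forward, following the fingers (about 1.0 rad); bowl and saucer haven't moved. Continuing.

{"api": "arm_command", "payload": {"motion": [[[0,0,0,0.046,0,0.032,-1],[0,0,0,0.086,0,0.068,-1],[0,0,0,0.122,0,0.108,-1],[0,0,0,0.154,0,0.151,-1],[0,0,0,0.181,0,0.196,-1],[0,0,0,0.204,0,0.245,-1],[0,0,0,0.221,0,0.295,-1],[0,0,0,0.221,0,0.295,-1]]]}}

```text
time: 14.05
tool_pos: [0.4745, -0.0152, 0.1544]
tool_rot: [3.141, -0.003, -3.075]
contact_force: [-0.9, 0.3, 0.8]
opening: 0.0004
```

```bash
python3 - <<'E'
from h import *
flapangle()
o=robot.observe();print(o['tool_pos'],o['contact_force'])
for th in np.arange(1.6,1.95,.05):
    x,z=tip(th,.160); print(round(th,2),rel(cab(x,z)))
E
```

```text
top 1520 th pct [-0.15   1.575  1.61   1.629  1.652] rmax 0.18 z med/98 [0.038 0.113]
scene 745 th pct [-0.258  1.564  1.603  1.632  1.658] rmax 0.178 z med/98 [0.036 0.112]
[ 0.47593798 -0.01536038  0.15589342] [-0.51124545 -0.14728432  0.67475444]
1.6 [-0.017 -0.001 -0.05 ]
1.65 [-0.008 -0.001 -0.025]
1.7 [ 0.    -0.001  0.001]
1.75 [ 0.007 -0.001  0.027]
1.8 [ 0.013 -0.001  0.053]
1.85 [ 0.017 -0.001  0.079]
1.9 [ 0.02  -0.001  0.106]
```

{"api": "arm_command", "payload": {"motion": [[[0,0,0,0.007,0,0.027,-1],[0,0,0,0.013,0,0.053,-1],[0,0,0,0.016,0,0.075,-1],[0,0,0,0.018,0,0.09,-1],[0,0,0,0.018,0,0.09,-1]]]}}

```text
time: 14.65
tool_pos: [0.4693, -0.0156, 0.1278]
tool_rot: [3.141, -0.002, -3.075]
contact_force: [-0.4, -1.2, -0.1]
opening: 0.0007
```

{"api": "arm_command", "payload": {"motion": [[[0,0,0,0,0,0.008,-1],[0,0,0,0,0,0.016,-1],[0,0,0,0,0,0.016,-1]]]}}

```text
time: 14.95
tool_pos: [0.4695, -0.0156, 0.1241]
tool_rot: [3.141, -0.001, -3.075]
contact_force: [-2.9, -0.4, 6.2]
opening: 0.0004
```

{"api": "arm_command", "payload": {"motion": [[[0,0,0,0,0,0.004,-1],[0,0,0,0,0,0.008,-1],[0,0,0,0,0,0.008,-1]]]}}

```text
time: 15.25
tool_pos: [0.4696, -0.0156, 0.1238]
tool_rot: [-3.141, 0.001, -3.075]
contact_force: [-10.3, 0.9, 25.4]
opening: 0.0005
```

```bash
python3 - <<'E'
from h import *
flapangle()
o=robot.observe();print(o['tool_pos'],o['contact_force'])
E
```

```text
top 1473 th pct [-0.149  1.759  1.793  1.815  1.838] rmax 0.179 z med/98 [0.014 0.113]
scene 745 th pct [-0.268  1.745  1.793  1.82   1.846] rmax 0.177 z med/98 [0.013 0.113]
[ 0.46962877 -0.01563438  0.12375642] [-9.89480138  1.52256671 26.53948455]
```

The flap rests firmly on the supports (25 N with no further travel, inner face 14 mm above the hinge). Lifting off.

{"api": "arm_command", "payload": {"motion": [[[0,0,0,0,0,-0.03,-1],[0,0,0,0,0,-0.1,-1],[0,0,0,0,0,-0.25,-1],[0,0,0,0,0,-0.4,-1],[0,0,0,0.1,0,-0.5,-1],[0,0,0,0.1,0,-0.5,-1],[0,0,0,0.1,0,-0.5,-1]]]}}

```text
time: 16.05
tool_pos: [0.44, -0.0177, 0.2718]
tool_rot: [-3.141, 0.002, -3.075]
contact_force: [0.1, 0.1, -0.5]
opening: 0.0005
```

```bash
python3 - <<'E'
from h import *
flapangle()
d,P=cam('top','top9');cam('scene','scene9')
q=P-H; x=np.cos(YAW)*q[...,0]+np.sin(YAW)*q[...,1]; y=-np.sin(YAW)*q[...,0]+np.cos(YAW)*q[...,1]
m=(x<-.02)&(x>-.17)&(abs(y)<.17)&(q[...,2]>-.01)&(q[...,2]<.04)
k,res=np.polyfit(x[m],q[...,2][m],1,cov=True); print('slope',k,'th',1.901-np.arctan(k[0])*-1 if 0 else 1.90+np.arctan(k[0]), m.sum())
o=robot.observe();print(o['tool_pos'],o['contact_force'],o['qvel'])
a=cv2.imread('pics/top9.png')[60:280,130:420];b=cv2.imread('pics/scene9.png')[70:340,170:350]
cv2.imwrite('pics/c9.png',np.hstack([cv2.resize(a,(480,400)),cv2.resize(b,(300,400))]))
E
```

```text
top 1445 th pct [-0.159  1.753  1.789  1.813  1.837] rmax 0.179 z med/98 [0.014 0.113]
scene 907 th pct [-0.241  1.756  1.797  1.821  1.847] rmax 0.176 z med/98 [0.013 0.111]
slope [0.00111234 0.0138157 ] th 1.901112344411056 4927
[ 0.43989118 -0.01760082  0.27003635] [ 0.65800477 -0.11321855  1.00122044] [ 2.44361395e-04  3.63686754e-05 -4.84012259e-03  5.17763696e-04
  4.64590305e-03 -6.63030314e-04]
```

View pics/c9.png

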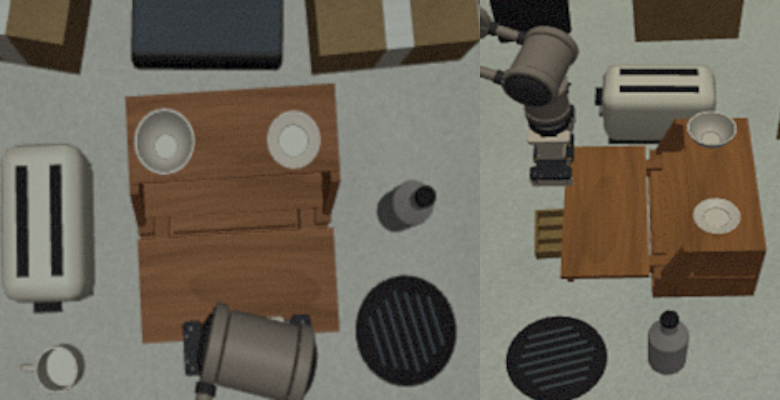

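The flap lies level (slope 0.001, about 1.901 rad), the gripper is clear above it, and everything else is where it was.

```bash
python3 - <<'E'
from h import *
print(robot.hand_in())
E
```

```text
the job is handed in; nothing more can be done
None
```

I slid both support bars out, lowered the flap onto them, let go and handed the job in at about 16 s of the 70 s. No verdict was reported.

- **Supports:** With the flap still up, I pinched each stem and pulled until it met its stop, at 14 N on the left and 19 N on the right. The left cross-piece moved about 98 mm in the camera. For the right one, the gripper's travel and the stop force were my measure. Its camera measurement failed because the arm hid the pull; a later picture showed the two pulls about even.
- **Flap:** I pushed it down from behind with closed fingers at about 1 rad/s. It stopped on the supports, where a 25 N push moved it no further.
- **Last check:** After I lifted off, the flap's slope fitted from the depth image was 0.001, or about 1.901 rad. A rougher angle estimate read about 1.79. It takes the inner face as if it passed through the hinge line, so the 14 mm thickness makes it read about 0.1 rad low. The contact force was about 1 N, down at noise level.
- **Bystanders:** By eye in the last pictures, the bowl, saucer, toaster, flask, mug and plate had not moved. The tray was partly hidden by the flap and arm. I did not measure their positions again.
- **Disagreement between cameras:** The two views differed by 5 to 6 mm in y at the pulls. I used the average, and it was about 3 mm off at the right stem (11 N sideways), which I corrected before pulling.

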